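# Switch on and tare the paint scale

### The arm

A 6-joint arm with a two-finger parallel gripper is mounted at the origin on the work surface. World frame = base frame: x ahead of the robot, y to its left, z up, the work surface at z = 0. Lengths are in m, angles in rad, forces in N, time in s.
With the tool pointing down it reaches from about 0.325 to 0.9 m from the base axis. Payload 6.1 kg.
Tool frame: the origin (TCP) lies midway between the tips of the shut fingers; the grasp point (between the pads) lies manip.tcp_to_grasp behind it (manip.tcp_to_grasp is the distance from the TCP to the grasp point, in m); z points along the fingers, y is the direction in which the jaws open and shut (so a half turn about z gives the same grasp; the last joint's range is limited). The gripper opens to 87 mm and grips with 3 to 60 N. Pads are 19 mm wide; open, the fingers measure 117 mm over their backs; the gripper's body (75 mm by 190 mm) begins 51 mm behind the grasp point.
Start: joints at [1.122, 0.22, 1.526, -0, 1.395, -0.126], TCP at [0.198, 0.593, 0.223] pointing down, gripper open.
Joint ranges: [-2.98, 2.98], [-0.91, 2.08], [0.09, 2.57], [-1.24, 4.39], [0.2, 2.65], [-2.68, 2.68]. Speed limits (rad/s): [2.57, 2.57, 3.01, 3.14, 3.14, 3.14].

### API

Orientations are given as a rotation vector (axis times angle).
In Python, from rig import manip gives the robot as it stands. The module is installed in compiled form; this text tells all that it offers. Calls block until the motion is done:
- manip.move_pose(position, orientation): joint-space move of the TCP to a pose.
- manip.movel(position, rot=None, max_speed=0.15, max_force=None): straight line of the TCP; rot=None keeps the orientation; max_speed is the mean speed in m/s. With max_force (N) it stops when the force on the tool has changed by that much, and returns True; else False.
- manip.move_joints(angles): joint-space move.
- manip.gripper_to(opening, effort=None): finger opening in m; effort is the grip in N (None keeps the last); returns when the fingers have stopped.
- manip.wait(seconds).
- manip.inverse_kinematics(position, orientation): joint angles nearest the present ones, or None.
- manip.get_obs(): the state.
- manip.grab_frame(name): name is "side" or "top"; returns the picture (400x640x3 uint8, red, green, blue); there is no depth.
- manip.calibration(name): a dict with "fovy" (degrees; the focal length in pixels is half the picture's height over the tangent of half this angle, whatever the lens; pixels are square), "cx", "cy" (the principal point, pixels), "eye" and "rotation" of the camera in the world. Camera axes: x right, y up, looking along -z (the intrinsics and any distortion apply to the point x, -y, -z); pixel columns grow to the right and rows downward; lengths in m; the calibration is good to about 2 mm. A picture is of the moment at which its call begins. calibration takes no time and is no camera call.
A pose or a line that the arm cannot do raises manip.Unreachable and nothing moves.
- manip.hand_in(): hands the job in, once; it reports no verdict.
Trained networks look in the newest picture that a camera, given by its name, has taken for a name from the list of things; names that differ only in an ending like _2 or _b are one class to them, and where a whole thing is asked for, a point or a joint stands for the part that bears it (a point fixed in the world has none). Each returns a list of dicts, best first, with "p" (0 to 1); they miss things now and then, are a little off and sometimes report something else, mostly with a low value. They report only what shows in the picture. A call takes as long as a camera call.
- manip.cut_out(label, camera): "mask" (400x640 bool, what is visible of it).
- manip.tip_of(label, camera): "location" ([x, y, z] in m, in the coordinates of the camera as it stood for that picture, good to about 4 mm: a listed point, or the origin of a listed thing).
The state is a dict: "time_s": time; "q": joint angles; "joint_velocities": joint speeds; "tau": joint torques, N m; "tcp_pos": TCP position; "tool_rot": TCP orientation; "force": force on the tool from outside, world axes, zero at the start; "moment": the same for the moment, N m; "opening": finger opening in m.
Only numpy, scipy, OpenCV 4.12 (cv2) and the standard library are available. Lean on these libraries where they do the work, as an engineer would, in place of code of your own. Each camera call takes 0.05 s, during which the arm holds its last target. There are 200 camera calls.

### The job

Get the paint scale ready for weighing: with the fingertips, gently press down the end of the blue rocker switch that has the white dot until it has tipped fully over, and only then press the green tare key all the way down and let it spring back up. Do not press the red or yellow key, do not touch the pan or the mixing cup standing on it, and leave everything else where it stands; nothing is to be picked up. Finish with the hand clear of everything.

Things in the scene. Friction and masses are not known exactly. Their poses are not given: they have to be found in the camera images.
- scale: fixed grey paint scale, 320 x 310 mm; origin under its centre, on the table. Its x axis points from the console (side nearest the robot) to the pan, z up. The console is a strip along that side, its top 60 mm above the table, with four controls in a row parallel to the scale's y axis, 110 mm on the -x side of its centre, 65 mm apart; which control is in which place varies.
- pan: round steel weighing pan, 184 mm across, top 56 mm above the table, origin on its axis 12 mm below its top. Not to be touched.
- cup: white plastic mixing cup standing loose on the pan, 80 mm wide at the rim, 70 mm high, about 40 to 100 g; origin at the centre of its underside. Not to be touched.
- power (a joint): tilt of the blue rocker switch in rad: about 0 = off (the end with the white dot, nearest the robot, stands up), 0.40 = fully on (that end pressed level, the far end stands up). It stays where it is left; pushing on the dot takes about 4 N.
- power_dot (a point): white dot on top of the near half of the blue rocker, 16 mm from the hinge line. The rocker is 28 mm wide, each half 26 mm long; hinge line parallel to the scale's y axis, 76 mm above the table. Off: dot about 82 mm above the table, the half's near edge about 86 mm. Fully on: the near half is level at 76 mm (the dot has moved down 6 mm and 1 mm towards the robot).
- power_base: the rocker with its fixed black base, 64 x 36 mm, 10 mm high; origin under its centre on the console top (60 mm above the table), right below the hinge line; axes like the scale's. The dot is on its -x side.
- tare (a joint): travel of the green key in m: 0 = up, 0.008 = fully down. It presses straight down against a spring (about 1.5 N to start, 5 N fully down) and comes back up by itself.
- tare_top (a point): centre of the top of the green tare key, a round cap 28 mm across; 84 mm above the table when up, 76 mm when fully down, always at least 4 mm above its collar. It moves down with the key.
- tare_base: the green key with its fixed black collar, 44 mm across and 12 mm high, origin under its centre on the console top.
- clear (a joint): travel of the red key in m: 0 = up, 0.008 = fully down. It presses straight down against a spring (about 1.5 N to start, 5 N fully down) and comes back up by itself.
- clear_top (a point): centre of the top of the red clear-memory key, a round cap 28 mm across; 84 mm above the table when up, 76 mm when fully down, always at least 4 mm above its collar. It moves down with the key.
- units (a joint): travel of the yellow key in m: 0 = up, 0.008 = fully down. It presses straight down against a spring (about 1.5 N to start, 5 N fully down) and comes back up by itself.
- units_top (a point): centre of the top of the yellow units key, a round cap 28 mm across; 84 mm above the table when up, 76 mm when fully down, always at least 4 mm above its collar. It moves down with the key.
- tin_green: bystander: loose paint tin with a green label, 90 mm across, 110 mm high, beside the scale; origin at the centre of its underside.
- tin_yellow: bystander: loose paint tin with a yellow label, 70 mm across, 85 mm high; origin at the centre of its underside.
- hardener: bystander: loose blue bottle with a red cap, 60 mm across, 140 mm high; origin at the centre of its underside.
- tape: bystander: yellow roll of masking tape lying flat, 100 mm across, 25 mm high; origin at the centre of its underside.
- spatula: bystander: spatula with a wooden handle, 200 mm long, lying on the table on the robot's side of the scale; origin under its middle, x axis along it.

How it is judged:
By the outcome, as a careful person would: the job done as asked, in the order asked, and still so for the second after the job is handed in, with the robot touching nothing.
It also fails if it takes over 35 s, if anything falls off the work surface, if the arm or the gripper's body presses on something with over 40 N, if the wrist force passes 120 N, or if a joint passes its speed limit or range.

## Working session

There is one attempt and no reset: what is moved stays moved. The work goes in short steps, each a Python script; the robot and the scene stay as the last script left them, time stands still between calls to the robot, and variables do not carry over. Pictures are saved under pics/ and viewed, about 8 in all and at most 12, crops included, and the job is handed in when it is done.

```bash
mkdir -p pics; cat > h.py <<'E'
from rig import manip
import numpy as np, cv2
def save(cam,fn):
    im=manip.grab_frame(cam); cv2.imwrite('pics/'+fn,im[:,:,::-1]); return im
def loc(label,cam):
    c=manip.calibration(cam); R=np.array(c['rotation']); e=np.array(c['eye'])
    if R.shape!=(3,3): R=cv2.Rodrigues(R)[0]
    return [(round(d['p'],2),np.round(R@np.array(d['location'])+e,4)) for d in manip.tip_of(label,cam)[:2]]
E
python3 - <<'E'
from h import *
for cam in ('top','side'):
    save(cam,cam+'1.png'); print(manip.calibration(cam))
    for l in ['power_dot','power_base','tare_top','tare_base','clear_top','units_top','pan','cup','scale','tin_green','tin_yellow','hardener']:
        print(cam,l,loc(l,cam))
o=manip.get_obs();print(o['time_s'],o['tool_rot'],o['force'],manip.tcp_to_grasp)
E
```

```text
{'fovy': 45.15840353050779, 'cx': 324.42993828126345, 'cy': 209.846174737403, 'eye': array([0.31637891, 0.0493581 , 1.29800816]), 'rotation': array([ 0.13267989, -0.16656774, -1.59076077])}
top power_dot [(0.71, array([0.4883, 0.1148, 0.0868])), (0.28, array([ 0.5022, -0.0825,  0.0612]))]
top power_base [(0.86, array([0.498 , 0.1086, 0.0611])), (0.73, array([0.6699, 0.0167, 0.0429]))]
top tare_top [(0.58, array([ 0.5012, -0.0808,  0.0821]))]
top tare_base [(0.52, array([ 0.4996, -0.0822,  0.0581]))]
top clear_top [(0.57, array([ 0.5028, -0.0186,  0.0847])), (0.27, array([0.5304, 0.263 , 0.    ]))]
top units_top [(0.53, array([0.4974, 0.0504, 0.0834]))]
top pan [(0.69, array([0.6614, 0.0163, 0.0441]))]
top cup [(0.87, array([0.6748, 0.0233, 0.0544]))]
top scale [(0.8, array([ 0.6113,  0.0191, -0.0035]))]
top tin_green [(0.7, array([0.5321, 0.263 , 0.0009])), (0.36, array([ 6.241e-01,  2.551e-01, -6.000e-04]))]
top tin_yellow [(0.82, array([ 0.6229, -0.2248, -0.0028])), (0.36, array([0.4976, 0.0525, 0.0813]))]
top hardener [(0.56, array([ 0.6216,  0.2527, -0.0008]))]
{'fovy': 54.806565
[... 342 characters left out ...]
848]))]
side tare_base [(0.82, array([ 0.5008, -0.0818,  0.0615]))]
side clear_top [(0.72, array([ 0.4965, -0.0181,  0.0828]))]
side units_top [(0.41, array([0.5001, 0.0484, 0.0861]))]
side pan [(0.85, array([0.6652, 0.015 , 0.0429])), (0.17, array([0.5011, 0.0491, 0.0831]))]
side cup [(0.84, array([0.6695, 0.0222, 0.0557])), (0.57, array([ 0.5013, -0.0812,  0.0848]))]
side scale []
side tin_green [(0.93, array([ 0.5307,  0.2616, -0.0022]))]
side tin_yellow [(0.9, array([ 0.6214, -0.2269,  0.0026])), (0.4, array([0.3816, 0.0186, 0.001 ]))]
side hardener [(0.65, array([ 0.6257,  0.2518, -0.0023]))]
1.3 [5.04854194e-01 3.10072432e+00 2.34298391e-05] [ 0.19932142  0.95064072 -0.87559674] 0.0187
```

View pics/top1.png

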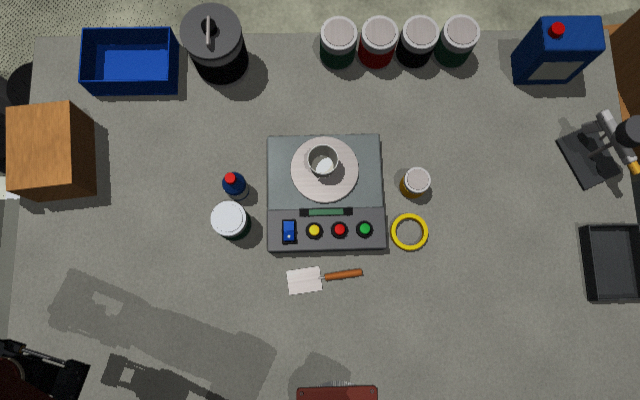

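View pics/side1.png

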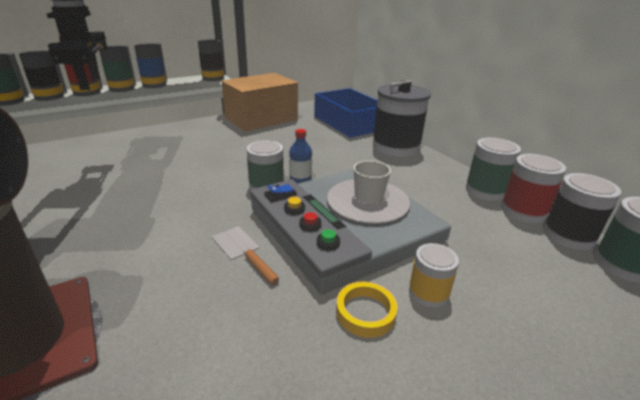

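The top view has the blue rocker at (289,231), dot end towards the robot, then yellow (314,230), red (339,229) and green (365,229). The side view shows the same order. The network points fit the known heights and the 65 mm pitch. I'll press the rocker first.

```bash
python3 - <<'E'
from h import *
rot=[0.012,3.1415,0]
manip.gripper_to(0.0)
manip.move_pose([0.481,0.113,0.22],rot)
manip.movel([0.481,0.113,0.105],max_speed=0.12)
o=manip.get_obs();print(o['tcp_pos'],o['force'],o['opening'])
hit=manip.movel([0.481,0.113,0.0735],max_speed=0.02,max_force=10)
o=manip.get_obs();print(hit,o['tcp_pos'],o['force'],o['time_s'])
save('side','side2.png')
manip.movel([0.481,0.113,0.15],max_speed=0.1)
im=save('side','side3.png')
cv2.imwrite('pics/s3c.png',cv2.resize(np.hstack([cv2.imread('pics/side1.png')[160:260,240:370],cv2.imread('pics/side2.png')[160:260,240:370],im[160:260,240:370,::-1]]),None,fx=2,fy=2,interpolation=2))
print(loc('power_dot','side'),manip.get_obs()['time_s'])
E
```

```text
[0.48173328 0.11306388 0.10584338] [ 0.09208015 -0.56921788 -0.42078956] 0.0005679181223651786
True [0.4807668  0.11301223 0.07636116] [-1.45219455  0.96034905  6.07819418] 7.2417
[(0.66, array([0.483 , 0.112 , 0.0785]))] 8.2833
```

```bash
python3 - <<'E'
import cv2
im=cv2.imread('pics/s3c.png');print(im.shape)
cv2.imwrite('pics/s3d.png',cv2.resize(im,(780,200)))
E
```

```text
(200, 780, 3)
```

View pics/s3c.png

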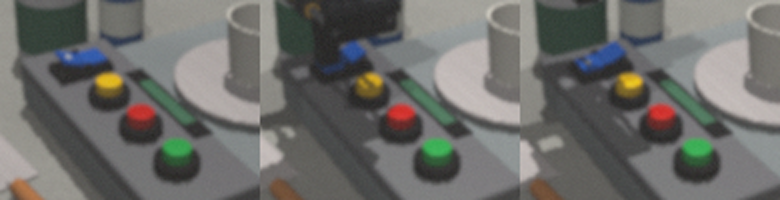

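The right panel shows the near end down and the far end up. I'll re-press to confirm it's against the stop, then press tare.

```bash
python3 - <<'E'
from h import *
def st(t,h=None):
    o=manip.get_obs();print(t,h,np.round(o['tcp_pos'],4),np.round(o['force'],1),round(o['time_s'],2))
manip.movel([0.481,0.113,0.085],max_speed=0.1)
st('rock',manip.movel([0.481,0.113,0.0735],max_speed=0.015,max_force=14))
manip.movel([0.481,0.113,0.16],max_speed=0.12)
manip.movel([0.500,-0.081,0.16],max_speed=0.15)
manip.movel([0.500,-0.081,0.095],max_speed=0.12); st('above')
st('tare',manip.movel([0.500,-0.081,0.0745],max_speed=0.015,max_force=12))
manip.wait(0.2); st('hold'); save('side','side4.png')
manip.movel([0.500,-0.081,0.2],max_speed=0.12)
manip.wait(.3);st('up')
a=save('side','side5.png');b=save('top','top5.png')
for l in ['power_dot','tare_top','cup','pan']: print(l,loc(l,'side'))
p4=cv2.imread('pics/side4.png')
c=[x[150:280,230:400] for x in (p4,a[:,:,::-1])]
cv2.imwrite('pics/c5.png',cv2.resize(np.hstack(c),None,fx=2.3,fy=2.3,interpolation=2))
E
```

```text
rock True [0.4811 0.113  0.0764] [-1.5 -0.8  6.5] 9.7
above None [ 0.5004 -0.081   0.0954] [ 0.3 -0.   0.2] 12.69
tare True [ 0.5    -0.081   0.0764] [-1.6  0.1  4.8] 13.88
hold None [ 0.5    -0.081   0.0764] [-1.9  0.7  5.9] 14.07
up None [ 0.4998 -0.081   0.1995] [ 0.2 -0.4 -0.5] 15.61
power_dot [(0.78, array([0.4823, 0.11  , 0.0758]))]
tare_top [(0.63, array([0.6073, 0.0163, 0.0028])), (0.52, array([ 0.5019, -0.0829,  0.0853]))]
cup [(0.97, array([0.6738, 0.0234, 0.0601]))]
pan [(0.56, array([0.6682, 0.0183, 0.045 ]))]
```

View pics/c5.png

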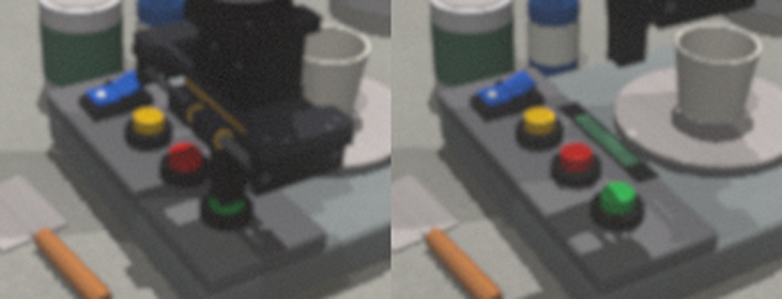

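View pics/top5.png

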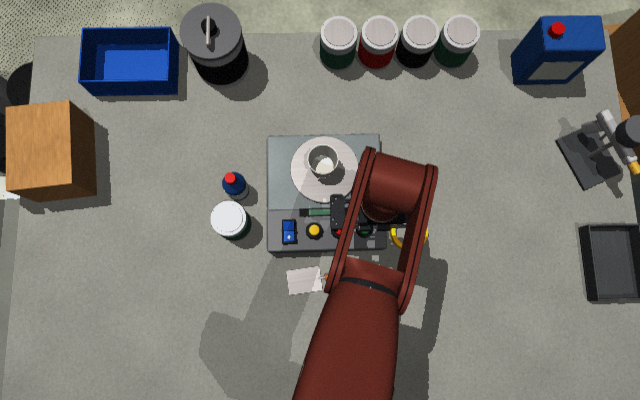

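The rocker and the tare key each stopped hard at the same TCP height, 76.4 mm, with force steps of 14 N and 12 N. Neither the 5 N spring nor the 4 N rocker can produce that before its end stop. Tare is back up and the hand is clear at z = 0.2 m, so I'm handing in.

```bash
python3 -c "
from h import *
manip.movel([0.45,-0.081,0.25],max_speed=0.12)
print(manip.get_obs()['force'],manip.get_obs()['time_s']); manip.hand_in()"
```

```text
[ 0.2717524   0.20654036 -0.07480052] 16.65
the job is handed in; nothing more can be done
```

I pressed the dot end of the blue rocker fully over, then pressed the green tare key fully down and let it spring back. The job is handed in at 16.7 s, with no verdict reported.

- **Rocker:** I pressed it twice with the fingers shut. Both presses ended hard at a TCP height of 76.4 mm, on force steps of 10 N and 14 N. The last camera reading put the dot at 75.8 mm, against 76 mm for fully on. Pictures show the near end down and the far end up.
- **Tare key:** it also stopped hard at 76.4 mm, on a 12 N force step. The spring gives only 5 N fully down, so I take this as the end of travel. Afterwards the camera found its top at 85 mm (84 mm is fully up).
- **Everything else:** the red and yellow keys, the pan, the cup and the visible tins and bottle look undisturbed. The arm hid the tape, the yellow-label tin and part of the spatula in the last top view. I did not check those again.
- **Hand:** it finished 0.25 m above the table with almost no force on the tool.

**Checks that disagreed:**
- Both stops read 0.4 mm above the nominal 76 mm, which I put down to an arm offset.
- The last search for the tare key ranked a wrong spot first (height 3 mm, p 0.63). I rejected it and used the second result (p 0.52), which matches the earlier position.
- The cup read 4 mm different in height and x from the first side view. That is about the network's error, and it looks unmoved in the pictures.

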